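# Check a tool case's folding lid stay

## Task

Check the lid stay of the light-grey tool case with the green grip before it is handed out: raise its lid until the folding stay snaps into its lock and let go, so that the stay alone holds the lid up. Then fold the stay at its red knee knob, which lifts the lid slightly over the lock, and let the lid close fully, without forcing the lid against the locked stay. Leave the blue case shut.

Things in the scene. Friction and masses are not known exactly. Their poses are not given: they have to be found in the camera images.
- grey_case: Case to check, fixed to the bench: light-grey shell and lid, green grip, folding stay with red knob on its +y side. Shell 180 x 200 x 110 mm (x, y, z). Origin: centre of its underside, z up; the front (grip side) faces its own -x. Lid: a slab 180 x 200 x 16 mm, about 0.55 kg, hinged along y at own x = +90, z = 112 mm.
- grey_grip (a point): Centre of the green grip: a bar of 20 mm diameter, 30 mm long along the case's y, 32 mm before the lid's front edge on a 14 mm neck. Lid shut: own x = -122, z = 120 mm of the case. It swings about the hinge line at 212 mm. Pinch its flat ends, fingers closing along the case's y and pointing down: the bar turns between them as the lid swings.
- grey_lid (a joint): Lid angle, rad: 0 shut, about 1.32 at its stop (stay straight), about 1.26 when standing in the lock. Damped: it closes by itself in 2 to 3 s once the stay is folded past about 1.4.
- grey_knee (a joint): Knee of the grey stay, rad: 0 folded (lid shut), 2.18 straight, 2.60 locked on its stop past straight. A weak spring carries it into the lock when the lid is raised to about 1.30 or more and let go. Pressing the knob down with 3 to 6 N takes it back through straight (the lid rises 0.05 rad); below about 1.4 the lid's weight folds it.
- grey_knob (a point): Centre of the red knee knob: a bar of 30 mm diameter, 50 mm long along the case's y, its centre 43 mm outside the case's +y side. Height 42 mm with the lid shut. Locked: own x = 0, height 153 mm. Press it from above with closed fingers on the front (-x) half of its top and follow it to own x = +22, height 110 mm or lower (knee 1.2); then it goes on down by itself to 42 mm.
- blue_case: Bystander, another case of the same build and size in blue with black grip and black knob (also on its +y side), shut. Origin and axes as for the grey case.
- blue_lid (a joint): Lid angle of the blue case, rad: 0 shut; must stay shut.

How it is judged:
By the outcome, as a careful person would: the job done as asked, in the order asked, and still so for the second after the job is handed in, with the robot touching nothing.
It also fails if it takes over 58 s, if anything falls off the work surface, if the arm or the gripper's body presses on something with over 40 N, if the wrist force passes 120 N, or if a joint passes its speed limit or range.

## Robot

A 6-joint arm with a two-finger parallel gripper is mounted at the origin on the work surface. World frame = base frame: x ahead of the robot, y to its left, z up, the work surface at z = 0. Lengths are in m, angles in degrees, forces in N, time in s.
With the tool pointing down it reaches from about 0.325 to 0.775 m from the base axis. Payload 5.5 kg.
Tool frame: the origin (TCP) lies on the centre line of the jaws, within the pads' length; the fingertips stand ahead of it and the grasp point (between the pads) lies 3 mm ahead of it (arm.tips_ahead is the z of the fingertips in the tool frame, in m); z points along the fingers, x is the direction in which the jaws open and shut, and the axes are right-handed (so a half turn about z gives the same grasp; the last joint's range is limited). The gripper opens to 88 mm and grips with 3 to 60 N. Pads are 20 mm wide; open, the fingers measure 115 mm over their backs; the gripper's body (75 mm by 178 mm) begins 61 mm behind the grasp point.
Start: joints at [69.059, 5.22, 70.514, -0, 104.267, -3.249], TCP at [0.182, 0.572, 0.245] pointing down, gripper open.
Joint ranges: [-164.24, 164.24], [-49.07, 125.15], [9.68, 141.18], [-86.29, 266.29], [3.28, 154.24], [-151.56, 151.56]. Speed limits (degrees/s): [147.25, 147.25, 172.46, 180, 180, 180].

## Interface

Orientations are given as a 3x3 rotation matrix whose columns are the frame's x, y, z axes.
In Python, from rig import arm gives the robot as it stands.
- The arm moves only by the tool arm_command, never from a script. Its arguments are lists of equal length, an entry for each row: "slide": the shift along the tool's x, y, z in units of 50 mm (1.0 is 50 mm), a list of three; "twist": the turn about the tool's z in units of 6 degrees (1.0 is 6 degrees). In form: {"slide": [[x, y, z], ...], "twist": [twist, ...]}. A call has 1 to 8 rows; each row is the pose to reach, as a shift and turn from the pose commanded when the call began, along the tool's axes at that moment; what a row does not reach only later rows make up. A row lasts 1/8 s, in which the tool goes at most 62.5 mm and 10.7 degrees, less where a joint would pass 70% of its speed; a pose out of reach is approached as far as the arm can. A call with a gripper value outside its range is refused whole. "jaw" is the opening in per cent of the stroke, from 0 (shut) to 100 (fully open), set as the call begins (left out, the last holds). The fingers move at their own pace and stop on an object; the grip force is fixed at half the most. Time passes only in rows, so rows that repeat a pose let the fingers close. It gives the time, the measured TCP pose, the force and the opening at its end, in the units of the state.
- arm.state(): the state, without advancing time (a new reading comes with each control period).
- arm.get_image(name): name is "side" or "top" or "wrist"; returns a dict with "frame" (420x560x3 uint8, red, green, blue), "fx", "fy", "cx", "cy" (pixels), "dist" ([k1, k2, p1, p2, k3] as OpenCV has them; the pictures are not rectified), "world_from_camera" (4x4, takes a point from camera to world coordinates). Camera axes: x right, y up, looking along -z (the intrinsics and any distortion apply to the point x, -y, -z); pixel columns grow to the right and rows downward; lengths in m; the calibration is good to about 2 mm. A picture is of the moment at which its call begins. There is no depth.
- arm.hand_in(): hands the job in, once; it reports no verdict.
Trained networks look in the newest picture that a camera, given by its name, has taken for a name from the list of things; names that differ only in an ending like _2 or _b are one class to them, and where a whole thing is asked for, a point or a joint stands for the part that bears it (a point fixed in the world has none). Each returns a list of dicts, best first, with "confidence" (0 to 1); they miss things now and then, are a little off and sometimes report something else, mostly with a low value. They report only what shows in the picture. A call takes as long as a camera call.
- arm.look_for(camera, name): "bbox" ([left, top, right, bottom] in pixels, round what is visible of it).
- arm.silhouettes(camera, name): "pixels" (420x560 bool, what is visible of it) and "bbox" ([left, top, right, bottom] in pixels, round what is visible of it).
The state is a dict: "time_s": time; "qpos": joint angles; "qd": joint speeds; "effort": joint torques, N m; "tool_pos": TCP position; "orientation": TCP orientation; "force": force on the tool from outside, world axes, zero at the start; "moment": the same for the moment, N m; "opening": finger opening in m.
Only numpy, scipy, OpenCV 4.12 (cv2) and the standard library are available. Lean on these libraries where they do the work, as an engineer would, in place of code of your own. Each camera call takes 0.05 s, during which the arm holds its last target.

## Working session

There is one attempt and no reset: what is moved stays moved. The work goes in short steps, Python scripts to look and compute and a tool call to move; the robot and the scene stay as the last step left them, time stands still between calls to the robot, and variables do not carry over. Pictures are saved under pics/ and viewed, and the job is handed in when it is done.

Besides the shell and the picture viewer there is one more tool, called after "Request:" as name(argument=value, ...) on one line, values as JSON. arm_command: Moves the arm, as the interface text tells. Its arguments: {"type":"object","properties":{"slide":{"type":"array","items":{"type":"array","items":{"type":"number"}}},"twist":{"type":"array","items":{"type":"number"}},"jaw":{"type":"number"}},"required":["slide","twist"]}

```bash
ls; mkdir -p pics
cat > h.py <<'E'
import numpy as np, cv2
from rig import arm
def snap(n,f):
    im=arm.get_image(n); cv2.imwrite('pics/'+f+'.png',im['frame'][:,:,::-1]); return im
def K(im): return np.array([[im['fx'],0,im['cx']],[0,im['fy'],im['cy']],[0,0,1.]])
def proj(im,P):
    T=np.linalg.inv(im['world_from_camera']); P=np.atleast_2d(P)
    c=P@T[:3,:3].T+T[:3,3]; c=c*[1,-1,-1]
    return cv2.projectPoints(c,np.zeros(3),np.zeros(3),K(im),np.array(im['dist'],float))[0].reshape(-1,2)
def ray(im,uv):
    p=cv2.undistortPoints(np.array([[uv]],float),K(im),np.array(im['dist'],float)).ravel()
    T=np.array(im['world_from_camera']); return T[:3,3],T[:3,:3]@np.array([p[0],-p[1],-1])
def onz(im,uv,z):
    o,d=ray(im,uv); return o+d*(z-o[2])/d[2]
E
python3 - <<'E'
from h import *
for c in ['side','top','wrist']:
    im=snap(c,c+'0')
    print(c,np.round(im['world_from_camera'],3).tolist(),im['fx'])
    for n in ['grey_case','grey_grip','grey_knob','blue_case','grey_lid']:
        for s in arm.silhouettes(c,n)[:2]:
            ys,xs=np.nonzero(s['pixels']); print(n,s['confidence'],s['bbox'],xs.mean().round(1),ys.mean().round(1))
s=arm.state();print(s['time_s'],s['tool_pos'],np.round(s['orientation'],3),s['opening'],arm.tips_ahead)
E
```

```text
pics
side [[-0.953, -0.265, 0.145, 0.762], [0.302, -0.839, 0.453, 0.584], [0.002, 0.476, 0.88, 1.205], [0.0, 0.0, 0.0, 1.0]] 537.4398744905304
grey_case 0.88 [222.0, 88.9, 317.8, 200.8] 268.3 139.6
grey_grip 0.64 [219.7, 85.7, 317.9, 168.6] 266.8 126.4
grey_knob 0.73 [267.9, 159.5, 297.5, 199.5] 280.4 181.4
blue_case 0.79 [258.3, 214.8, 362.0, 343.4] 306.9 273.3
grey_lid 0.92 [226.0, 89.9, 316.9, 168.6] 267.2 126.7
grey_lid 0.32 [250.8, 213.9, 364.8, 315.4] 306.6 264.0
top [[-0.009, 0.998, -0.065, 0.476], [-1.0, -0.008, 0.016, 0.036], [0.015, 0.065, 0.998, 1.268], [0.0, 0.0, 0.0, 1.0]] 493.91345426724445
grey_case 0.97 [311.7, 164.4, 427.8, 266.7] 380.5 210.0
grey_grip 0.75 [341.2, 165.5, 429.0, 267.8] 385.1 210.1
grey_knob 0.58 [313.6, 197.4, 340.3, 232.5] 325.9 209.7
blue_case 0.85 [159.6, 160.2, 266.0, 255.4] 220.9 201.1
grey_lid 0.59 [341.1, 167.3, 427.3, 264.0] 385.3 210.3
wrist [[0.304, -0.92, -0.249, 0.115], [0.953, 0.294, 0.078, 0.593], [0.002, -0.261, 0.965, 0.384], [0.0, 0.0, 0.0, 1.0]] 309.2979378367629
0.9 [0.18235052 0.57162113 0.24460108] [[ 0.304  0.953  0.   ]
 [ 0.953 -0.304 -0.   ]
 [-0.     0.    -1.   ]] 0.08807988979569573 0.022
```

View pics/side0.png

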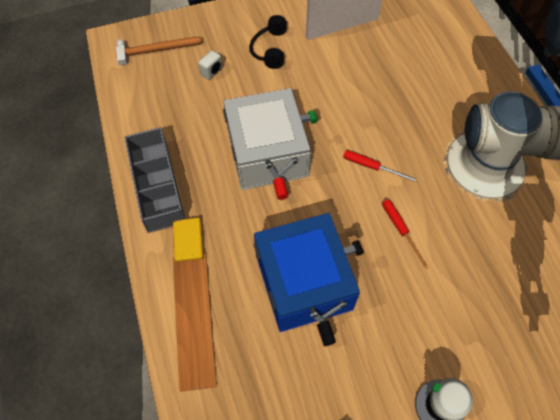

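View pics/top0.png

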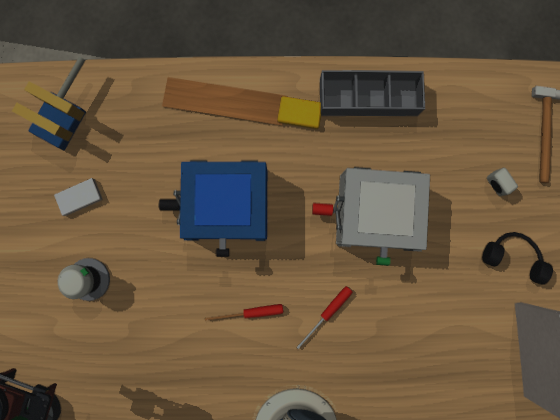

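```bash
cat > fit.py <<'E'
from h import *
from scipy.optimize import least_squares, minimize
ims={c:arm.get_image(c) for c in ['top','side']}
def boxpts(p,x0,x1,y0,y1,z0,z1):
    P=np.array([[x,y,z] for x in (x0,x1) for y in (y0,y1) for z in (z0,z1)])/1000.
    c,s=np.cos(p[2]),np.sin(p[2]); R=np.array([[c,-s,0],[s,c,0],[0,0,1]])
    return P@R.T+[p[0],p[1],0]
res={}
for nm,z in [('grey',0),('blue',0)]:
    masks={}
    for c in ims:
        s=arm.silhouettes(c,nm+'_lid'); 
        s=[q for q in s if q['confidence']>.5] or s[:1]
        if s: masks[c]=s[0]['pixels'].astype(np.uint8); print(nm,c,s[0]['confidence'],s[0]['bbox'])
    def cost(p,show=False):
        t=0
        for c,m in masks.items():
            if c=='side' and nm=='x': continue
            r=np.zeros((420*4,560*4),np.uint8)
            for b in [(-90,90,-100,100,112,128),(-132,-112,-15,15,110,130),(-120,-90,-5,5,115,125)]:
                h=cv2.convexHull((proj(ims[c],boxpts(p,*b)).astype(np.float32)*4+1.5))
                cv2.fillConvexPoly(r,h.round().astype(np.int32),1)
            r=cv2.resize(r.astype(np.float32),(560,420),interpolation=cv2.INTER_AREA)
            e=np.abs(r-m).sum()/m.sum(); t+=e
            if show: print(c,'mismatch',e)
        return t
    ys,xs=np.nonzero(masks['top']); p0=np.r_[onz(ims['top'],(xs.mean(),ys.mean()),.12)[:2],-.03]
    best=None
    for a in [-.1,0,.1]:
        q=minimize(cost,[p0[0],p0[1],a],method='Nelder-Mead',options=dict(initial_simplex=[[p0[0],p0[1],a],[p0[0]+.01,p0[1],a],[p0[0],p0[1]+.01,a],[p0[0],p0[1],a+.06]],xatol=1e-4,fatol=1e-4))
        if best is None or q.fun<best.fun: best=q
    p=best.x; cost(p,True); print(nm,p,np.degrees(p[2]),best.fun); res[nm]=p
for c,im in ims.items():
    f=im['frame'][:,:,::-1].copy()
    hsv=cv2.cvtColor(im['frame'],cv2.COLOR_RGB2HSV)
    p=res['grey']
    for b in [(-90,90,-100,100,0,110),(-90,90,-100,100,112,128),(-132,-112,-15,15,110,130)]:
        for pt in proj(im,boxpts(p,*b)): cv2.circle(f,tuple(int(round(v)) for v in pt),1,(255,0,255),-1)
    for b in [(-90,90,-100,100,112,128),(-132,-112,-15,15,110,130)]:
        for pt in proj(im,boxpts(res['blue'],*b)): cv2.circle(f,tuple(int(round(v)) for v in pt),1,(0,255,255),-1)
    cc=proj(im,np.array([[p[0],p[1],.1]]))[0]; x,y=int(cc[0]),int(cc[1])
    x0=max(0,x-190);y0=max(0,y-110)
    cv2.imwrite(f'pics/fit_{c}.png',cv2.resize(f[y0:y0+200,x0:x0+266],None,fx=3,fy=3,interpolation=cv2.INTER_CUBIC))
    # green/red blobs near case
    for col,m in [('green',(hsv[:,:,0]>40)&(hsv[:,:,0]<85)&(hsv[:,:,1]>120)&(hsv[:,:,2]>50))]:
        n,l,st,ce=cv2.connectedComponentsWithStats(m.astype(np.uint8)); 
        for i in range(1,n):
            if st[i,4]>15: print(c,col,st[i],ce[i],onz(im,ce[i],.12))
np.save('res.npy',np.array([res['grey'],res['blue']]))
E
python3 fit.py
```

```text
grey top 0.9 [341.0, 165.6, 426.7, 262.7]
grey side 0.84 [225.4, 89.7, 319.3, 168.4]
top mismatch 0.03126852400711322
side mismatch 0.04424492638280939
grey [ 0.55615892 -0.21385665 -0.07673965] -4.396858173147929 0.0755134503899226
blue top 0.75 [177.7, 161.3, 265.0, 261.3]
blue side 0.92 [253.1, 211.6, 365.5, 315.1]
top mismatch 0.03147937463300059
side mismatch 0.04597218489653319
blue [ 0.5808418   0.1678113  -0.00648631] -0.3716379668755682 0.07745155952953378
top green [377 257  13   8  92] [382.85869565 260.72826087] [ 0.43422802 -0.20550525  0.12      ]
top green [ 81 268   7   8  32] [ 83.90625 271.3125 ] [0.41447261 0.49501124 0.12      ]
side green [309 110   8  13  75] [312.66666667 116.29333333] [ 0.43425943 -0.20292754  0.12      ]
side green [432 383   9   9  53] [436.09433962 386.90566038] [0.41760958 0.50187684 0.12      ]
```

View pics/fit_top.png

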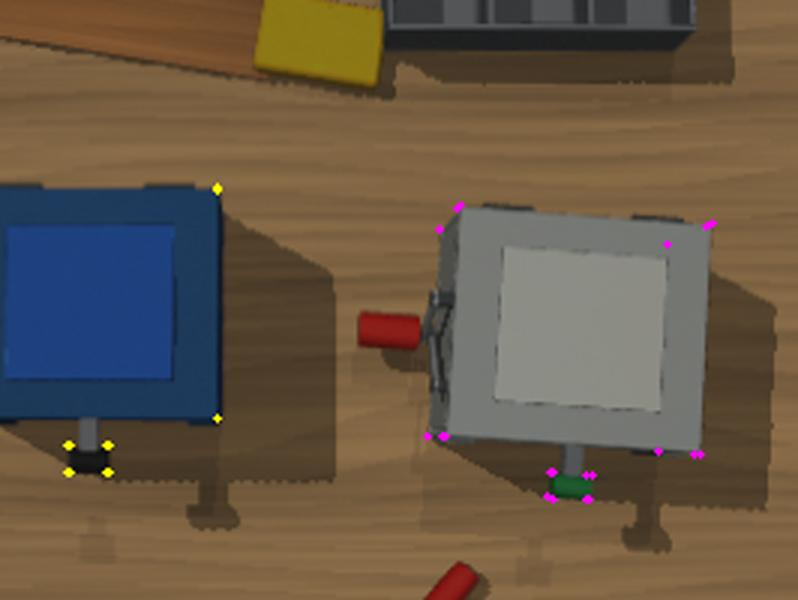

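View pics/fit_side.png

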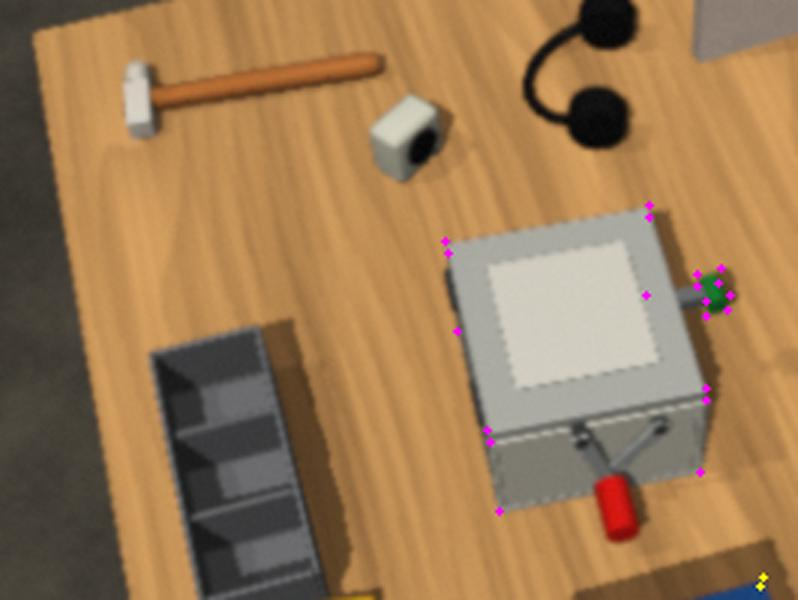

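Request:
arm_command(slide=[[-13.26,9.52,0],[-13.26,9.52,0],[-13.26,9.52,0],[-13.26,9.52,0],[-13.26,9.52,0],[-13.26,9.52,0],[-13.26,9.52,0],[-13.26,9.52,0]], twist=[-2.22,-2.22,-2.22,-2.22,-2.22,-2.22,-2.22,-2.22], jaw=100)

```text
time_s: 2.2
tool_pos: [0.3369, 0.0942, 0.245]
orientation: [[0.076, 0.997, 0.002], [0.997, -0.076, 0.0], [0.0, 0.002, -1.0]]
force: [1.1, -0.9, -0.5]
opening: 0.0881
```

Request:
arm_command(slide=[[-5.6,2.3,0],[-5.6,2.3,0],[-5.6,2.3,0],[-5.6,2.3,0],[-5.6,2.3,0],[-5.6,2.3,0],[-5.6,2.3,0],[-5.6,2.3,0]], twist=[0,0,0,0,0,0,0,0])

```text
time_s: 3.2
tool_pos: [0.43, -0.1908, 0.2452]
orientation: [[0.075, 0.997, 0.001], [0.997, -0.075, -0.0], [-0.0, 0.001, -1.0]]
force: [0.3, -0.6, -0.3]
opening: 0.0878
```

```bash
cat > own.py <<'E'
from h import *
p=np.load('res.npy')[0]
s=arm.state(); t=s['tool_pos']; R=np.array(s['orientation'])
c,sn=np.cos(p[2]),np.sin(p[2]); Ro=np.array([[c,-sn,0],[sn,c,0],[0,0,1]])
print('t',s['time_s'],'TCP own mm',np.round(1000*(Ro.T@(np.array(t)-[p[0],p[1],0])),1),'F',np.round(s['force'],1),'open',s['opening'],'Rown',np.round(Ro.T@R,3).tolist(),'q6',s['qpos'][5])
E
python3 own.py
python3 - <<'E'
from h import *
snap('wrist','w1')
E
```

```text
t 3.2 TCP own mm [-127.5   13.3  245.2] F [ 0.3 -0.6 -0.3] open 0.0878178685592479 Rown [[-0.002, 1.0, 0.001], [1.0, 0.002, -0.0], [-0.0, 0.001, -1.0]] q6 -113.79501713251845
```

View pics/w1.png

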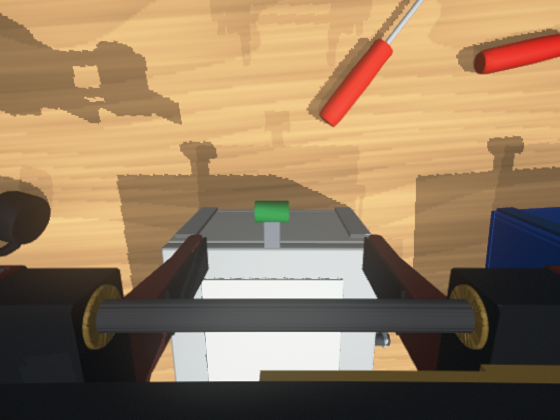

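Run:
```python
from h import *
im=arm.get_image('wrist'); p=np.load('res.npy')[0]
hsv=cv2.cvtColor(im['frame'],cv2.COLOR_RGB2HSV)
m=(hsv[:,:,0]>45)&(hsv[:,:,0]<85)&(hsv[:,:,1]>120)&(hsv[:,:,2]>50)
n,l,st,ce=cv2.connectedComponentsWithStats(m.astype(np.uint8))
c,sn=np.cos(p[2]),np.sin(p[2])
for i in range(1,n):
    if st[i,4]>50:
        w=onz(im,ce[i],.123); d=w[:2]-p[:2]
        print(st[i],ce[i],w,'own',c*d[0]+sn*d[1],-sn*d[0]+c*d[1])
```

```text
[255 203  33  19 560] [270.69821429 212.46071429] [ 0.4348849  -0.20327598  0.123     ] own -0.1217282661273138 0.001252134807159284
```

Agrees within 1–2 mm. Align, then descend.

Request:
arm_command(slide=[[-0.25,0.11,0.6],[-0.25,0.11,1.2],[-0.25,0.11,1.8],[-0.25,0.11,2.2],[-0.25,0.11,2.44],[-0.25,0.11,2.44],[-0.25,0.11,2.44]], twist=[0,0,0,0,0,0,0])

```text
time_s: 4.18
tool_pos: [0.4351, -0.205, 0.1239]
orientation: [[0.076, 0.997, 0.002], [0.997, -0.076, -0.001], [-0.001, 0.002, -1.0]]
force: [0.1, -0.0, 0.4]
opening: 0.0878
```

```bash
python3 own.py
```

```text
t 4.175 TCP own mm [-121.4   -0.4  123.9] F [ 0.1 -0.   0.4] open 0.0878134629878738 Rown [[-0.001, 1.0, 0.002], [1.0, 0.001, -0.001], [-0.001, 0.002, -1.0]] q6 -114.9156771700787
```

Request:
arm_command(slide=[[0,0,0],[0,0,0],[0,0,0],[0,0,0],[0,0,0],[0,0,0],[0,0,0],[0,0,0]], twist=[0,0,0,0,0,0,0,0], jaw=30)

```text
time_s: 5.18
tool_pos: [0.4347, -0.2031, 0.1225]
orientation: [[0.075, 0.997, -0.0], [0.997, -0.075, 0.004], [0.004, -0.0, -1.0]]
force: [-0.5, 6.2, 1.2]
opening: 0.0298
```

```bash
python3 own.py
python3 - <<'E'
from h import *
snap('wrist','w2')
import numpy as np
for th in [.1,.2,.3,.4,.5,.6,.7,.8,.9,1.0,1.1,1.2,1.3,1.31,1.32]:
    x=-212*np.cos(th)+8*np.sin(th)+212; z=212*np.sin(th)+8*np.cos(th)-8
    print(th,round(x/50,2),round(-z/50,2))
E
```

```text
t 5.175 TCP own mm [-121.9    1.4  122.5] F [-0.5  6.2  1.2] open 0.02982267306361741 Rown [[-0.002, 1.0, -0.0], [1.0, 0.002, 0.004], [0.004, -0.0, -1.0]] q6 -114.91259929690477
0.1 0.04 -0.42
0.2 0.12 -0.84
0.3 0.24 -1.25
0.4 0.4 -1.64
0.5 0.6 -2.01
0.6 0.83 -2.37
0.7 1.1 -2.69
0.8 1.4 -2.99
0.9 1.73 -3.26
1.0 2.08 -3.49
1.1 2.46 -3.69
1.2 2.85 -3.85
1.3 3.26 -3.97
1.31 3.3 -3.98
1.32 3.34 -3.99
```

View pics/w2.png

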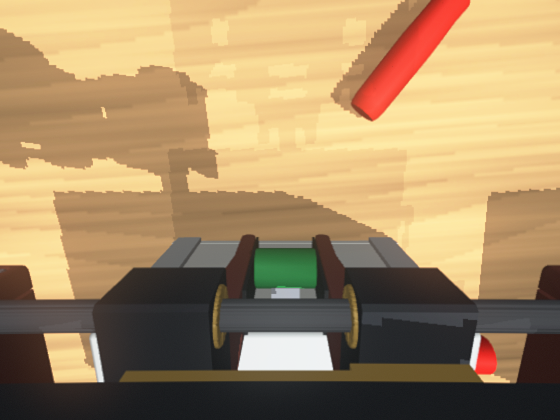

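Request:
arm_command(slide=[[0.03,0.01,-0.2],[0.03,0.04,-0.42],[0.03,0.12,-0.84],[0.03,0.24,-1.25],[0.03,0.4,-1.64],[0.03,0.6,-2.01],[0.03,0.83,-2.37],[0.03,0.96,-2.53]], twist=[0,0,0,0,0,0,0,0], jaw=20)

```text
time_s: 6.22
tool_pos: [0.4828, -0.2067, 0.2499]
orientation: [[0.076, 0.997, -0.001], [0.997, -0.076, 0.001], [0.001, -0.001, -1.0]]
force: [-0.1, 2.2, -3.8]
opening: 0.0298
```

```bash
python3 own.py
python3 - <<'E'
from h import *
snap('side','s3')
E
```

```text
t 6.225 TCP own mm [-73.7   1.5 249.9] F [-0.1  2.2 -3.8] open 0.029829213541015698 Rown [[-0.001, 1.0, -0.001], [1.0, 0.001, 0.001], [0.001, -0.001, -1.0]] q6 -112.54085717409322
```

View pics/s3.png

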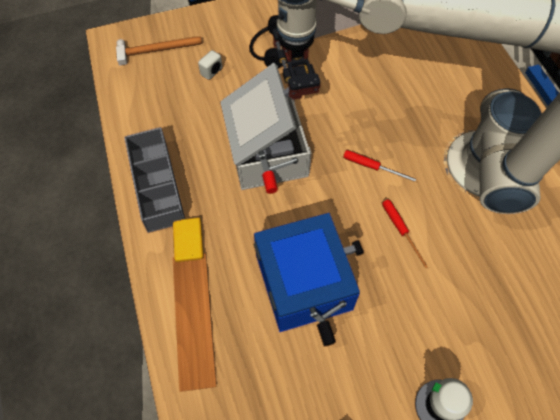

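Request:
arm_command(slide=[[0,0.29,-0.31],[0,0.6,-0.6],[0,0.94,-0.85],[0,1.31,-1.06],[0,1.69,-1.24],[0,1.97,-1.35],[0,2.17,-1.41],[0,2.26,-1.43]], twist=[0,0,0,0,0,0,0,0])

```text
time_s: 7.28
tool_pos: [0.5951, -0.2153, 0.3208]
orientation: [[0.076, 0.997, -0.001], [0.997, -0.076, 0.001], [0.001, -0.001, -1.0]]
force: [-0.7, 3.7, -1.1]
opening: 0.0299
```

```bash
python3 own.py
```

```text
t 7.275 TCP own mm [ 39.    1.6 320.8] F [-0.7  3.7 -1.1] open 0.029877759352412277 Rown [[-0.001, 1.0, -0.001], [1.0, 0.001, 0.001], [0.001, -0.001, -1.0]] q6 -108.61208748181143
```

Request:
arm_command(slide=[[0,0.04,-0.01],[0,0.08,-0.02],[0,0.08,-0.02],[0,0.08,-0.02]], twist=[0,0,0,0])

```text
time_s: 7.78
tool_pos: [0.5992, -0.2156, 0.3218]
orientation: [[0.076, 0.997, 0.0], [0.997, -0.076, 0.0], [0.0, 0.0, -1.0]]
force: [0.0, 5.5, -0.1]
opening: 0.0296
```

```bash
python3 own.py
python3 - <<'E'
from h import *
snap('side','s4')
im=arm.get_image('side');f=im['frame'][60:210,190:340,::-1]; cv2.imwrite('pics/s4c.png',cv2.resize(f,None,fx=4,fy=4,interpolation=cv2.INTER_CUBIC))
E
```

```text
t 7.775 TCP own mm [ 43.    1.6 321.8] F [ 0.   5.5 -0.1] open 0.02962243732404508 Rown [[-0.001, 1.0, 0.0], [1.0, 0.001, 0.0], [0.0, 0.0, -1.0]] q6 -108.50080898570103
```

View pics/s4c.png

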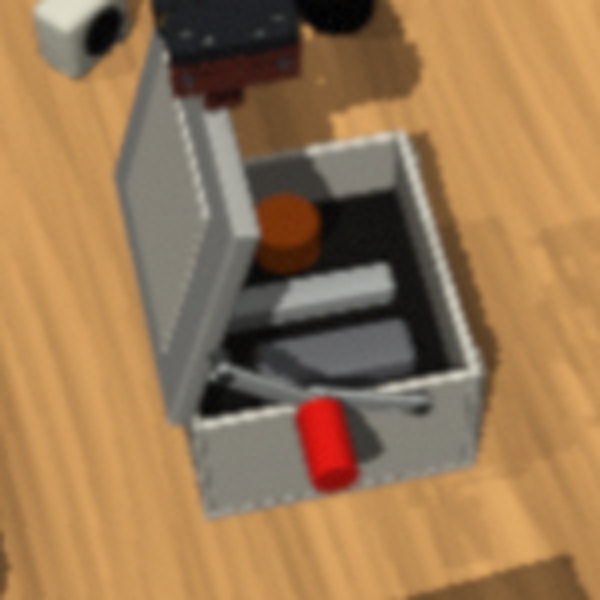

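```bash
cat > knob.py <<'E'
from h import *
import sys
def knob(save=None):
    p=np.load('res.npy')[0]; c,sn=np.cos(p[2]),np.sin(p[2]); Ro=np.array([[c,-sn,0],[sn,c,0],[0,0,1]])
    for cam in ['side','top']:
        im=arm.get_image(cam)
        if save: cv2.imwrite(f'pics/{save}_{cam}.png',im['frame'][:,:,::-1])
        hsv=cv2.cvtColor(im['frame'],cv2.COLOR_RGB2HSV)
        m=((hsv[:,:,0]<6)|(hsv[:,:,0]>174))&(hsv[:,:,1]>180)&(hsv[:,:,2]>60)
        n,l,st,ce=cv2.connectedComponentsWithStats(m.astype(np.uint8))
        for i in range(1,n):
            if st[i,4]>30:
                o,d=ray(im,ce[i]); o=Ro.T@(o-[p[0],p[1],0]); d=Ro.T@d
                q=o+d*(.143-o[1])/d[1]
                if abs(q[0])<.12 and -.1<q[2]<.3 or cam=='top':print(cam,st[i][4],ce[i].round(1),'own@y143',q.round(4), 'own@z.15',(o+d*(.15-o[2])/d[2]).round(4))
knob(sys.argv[1] if len(sys.argv)>1 else None)
E
python3 knob.py
```

```text
side 245 [271.4 170.6] own@y143 [0.0159 0.143  0.1298] own@z.15 [0.0183 0.1555 0.15  ]
top 257 [326.3 197. ] own@y143 [0.0146 0.143  0.1476] own@z.15 [0.0144 0.1432 0.15  ]
top 368 [336.4 303. ] own@y143 [-0.1894  0.143   0.4561] own@z.15 [-0.2233  0.1053  0.15  ]
top 364 [263.3 310.8] own@y143 [0.5033 0.143  5.6982] own@z.15 [-0.2516  0.2683  0.15  ]
```

Request:
arm_command(slide=[[0,0.02,0],[0,0.03,0],[0,0.03,0],[0,0.03,0]], twist=[0,0,0,0])

```text
time_s: 8.48
tool_pos: [0.6006, -0.2157, 0.3222]
orientation: [[0.076, 0.997, 0.001], [0.997, -0.076, 0.0], [0.0, 0.001, -1.0]]
force: [-0.4, 5.9, -0.0]
opening: 0.0296
```

```bash
python3 own.py; python3 knob.py
```

```text
t 8.475 TCP own mm [ 44.5   1.6 322.2] F [-0.4  5.9 -0. ] open 0.029581960181658273 Rown [[-0.001, 1.0, 0.001], [1.0, 0.001, 0.0], [0.0, 0.001, -1.0]] q6 -108.45521849055206
side 245 [271.6 170.2] own@y143 [0.0154 0.143  0.1316] own@z.15 [0.0176 0.1545 0.15  ]
top 252 [326.3 197.2] own@y143 [0.0141 0.143  0.1487] own@z.15 [0.0139 0.1431 0.15  ]
top 367 [336.4 302.9] own@y143 [-0.1893  0.143   0.4564] own@z.15 [-0.2233  0.1052  0.15  ]
top 366 [263.4 310.8] own@y143 [0.5057 0.143  5.7159] own@z.15 [-0.2516  0.2682  0.15  ]
```

Request:
arm_command(slide=[[0,0.03,0],[0,0.03,0],[0,0.03,0]], twist=[0,0,0])

```text
time_s: 8.95
tool_pos: [0.6022, -0.2158, 0.3225]
orientation: [[0.076, 0.997, 0.001], [0.997, -0.076, -0.0], [-0.0, 0.001, -1.0]]
force: [-0.0, 5.3, 1.6]
opening: 0.0296
```

```bash
python3 own.py; python3 knob.py s5|head -2
```

```text
t 8.95 TCP own mm [ 46.    1.6 322.5] F [-0.   5.3  1.6] open 0.029632757566349876 Rown [[-0.001, 1.0, 0.001], [1.0, 0.001, -0.0], [-0.0, 0.001, -1.0]] q6 -108.41370173941628
side 245 [272.  169.5] own@y143 [0.0145 0.143  0.1339] own@z.15 [0.0164 0.153  0.15  ]
top 258 [326.4 197.7] own@y143 [0.0129 0.143  0.1499] own@z.15 [0.0129 0.143  0.15  ]
```

Request:
arm_command(slide=[[0,0.03,0],[0,0.03,0],[0,0.03,0]], twist=[0,0,0])

```text
time_s: 9.43
tool_pos: [0.6033, -0.2159, 0.3227]
orientation: [[0.076, 0.997, 0.001], [0.997, -0.076, -0.0], [-0.0, 0.001, -1.0]]
force: [-2.1, 5.8, 2.2]
opening: 0.0298
```

```bash
python3 own.py; python3 knob.py s6|head -2
```

```text
t 9.425 TCP own mm [ 47.2   1.6 322.7] F [-2.1  5.8  2.2] open 0.0297887987748511 Rown [[-0.001, 1.0, 0.001], [1.0, 0.001, -0.0], [-0.0, 0.001, -1.0]] q6 -108.37162857875012
side 250 [275.3 166.4] own@y143 [0.0065 0.143  0.1447] own@z.15 [0.0072 0.1463 0.15  ]
top 257 [326.6 200.6] own@y143 [0.0053 0.143  0.1606] own@z.15 [0.0063 0.142  0.15  ]
```

Request:
arm_command(slide=[[0,0,0],[0,0,0],[0,0,0],[0,0,0],[0,0,0],[0,0,0]], twist=[0,0,0,0,0,0], jaw=100)

```text
time_s: 10.28
tool_pos: [0.6037, -0.2162, 0.3216]
orientation: [[0.076, 0.997, -0.0], [0.997, -0.076, -0.0], [-0.0, -0.0, -1.0]]
force: [0.1, 0.4, 0.5]
opening: 0.0859
```

```bash
python3 own.py; python3 knob.py s7|head -2
```

```text
t 10.275 TCP own mm [ 47.6   1.3 321.6] F [0.1 0.4 0.5] open 0.08585666514914822 Rown [[-0.0, 1.0, -0.0], [1.0, 0.0, -0.0], [-0.0, -0.0, -1.0]] q6 -108.37168473348396
side 256 [277.9 164.2] own@y143 [1.000e-04 1.430e-01 1.521e-01] own@z.15 [-0.0002  0.1416  0.15  ]
top 262 [326.5 203.1] own@y143 [-0.0005  0.143   0.1619] own@z.15 [0.0005 0.1419 0.15  ]
```

View pics/s7_side.png

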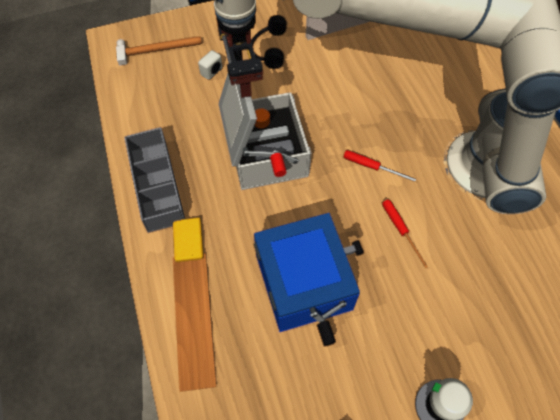

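Request:
arm_command(slide=[[0,0,-0.7],[0,0,-1.4],[0,0,-1.4],[3.01,-1.09,-1.4],[3.01,-1.09,-1.4],[3.01,-1.09,-1.4],[3.01,-1.09,-1.4],[3.01,-1.09,-1.4]], twist=[0,0,0,15,15,15,15,15])

```text
time_s: 11.38
tool_pos: [0.5606, -0.0612, 0.3902]
orientation: [[0.85, 0.526, -0.001], [0.526, -0.85, 0.0], [-0.001, -0.001, -1.0]]
force: [0.4, 0.4, 0.4]
opening: 0.0881
```

```bash
python3 own.py; python3 knob.py s8|head -2
```

```text
t 11.375 TCP own mm [ -7.3 152.6 390.2] F [0.4 0.4 0.4] open 0.08806090943015225 Rown [[0.807, 0.59, -0.001], [0.59, -0.807, 0.0], [-0.001, -0.001, -1.0]] q6 -41.44120092756856
side 255 [277.9 164.2] own@y143 [0.0002 0.143  0.1522] own@z.15 [-1.000e-04  1.416e-01  1.500e-01]
top 364 [263.3 310.9] own@y143 [0.502  0.143  5.6861] own@z.15 [-0.2517  0.2684  0.15  ]
```

Request:
arm_command(slide=[[0,0,0],[0,0,0],[0,0,0],[0,0,0],[0,0,0],[0,0,0],[0,0,0]], twist=[6.03,6.03,6.03,6.03,6.03,6.03,6.03], jaw=0)

```text
time_s: 12.35
tool_pos: [0.5608, -0.062, 0.3914]
orientation: [[0.998, -0.071, -0.0], [-0.071, -0.998, 0.0], [-0.0, -0.0, -1.0]]
force: [0.4, 0.5, 0.7]
opening: 0.0214
```

```bash
python3 own.py; python3 knob.py s8|head -1
```

```text
t 12.35 TCP own mm [ -7.  151.7 391.4] F [0.4 0.5 0.7] open 0.021403536720646897 Rown [[1.0, 0.006, -0.0], [0.006, -1.0, 0.0], [-0.0, -0.0, -1.0]] q6 -5.71375692548986
side 255 [277.9 164.2] own@y143 [0.     0.143  0.1521] own@z.15 [-0.0002  0.1416  0.15  ]
```

View pics/s8_side.png

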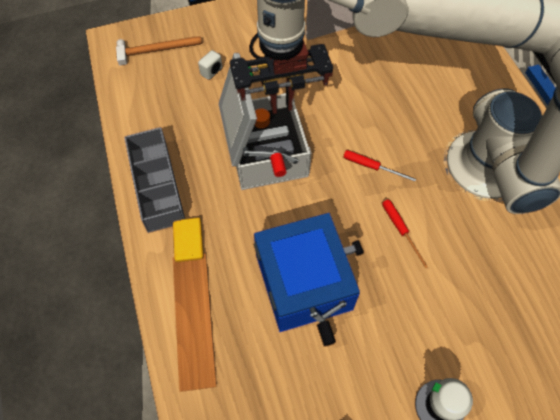

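Request:
arm_command(slide=[[-0.04,0,0.8],[-0.04,0,1.6],[-0.04,0,2.4],[-0.04,0,3.1],[-0.04,0,3.6],[-0.04,0,3.88],[-0.04,0,3.88]], twist=[0,0,0,0,0,0,0])

```text
time_s: 13.32
tool_pos: [0.5585, -0.0618, 0.1969]
orientation: [[0.997, -0.072, -0.002], [-0.072, -0.997, 0.0], [-0.002, -0.0, -1.0]]
force: [-0.8, -0.0, 0.1]
opening: 0.0005
```

```bash
python3 own.py; python3 knob.py s9|head -1; python3 -c "
from h import *
snap('wrist','w9')"
```

```text
t 13.325 TCP own mm [ -9.3 151.8 196.9] F [-0.8 -0.   0.1] open 0.0005196363484589882 Rown [[1.0, 0.005, -0.002], [0.005, -1.0, 0.0], [-0.002, -0.0, -1.0]] q6 -5.650724522342581
side 215 [277.4 165.2] own@y143 [0.0013 0.143  0.1482] own@z.15 [0.0015 0.1442 0.15  ]
```

View pics/s9_side.png

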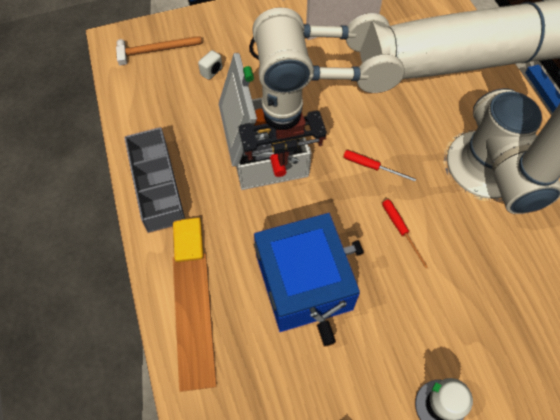

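View pics/w9.png

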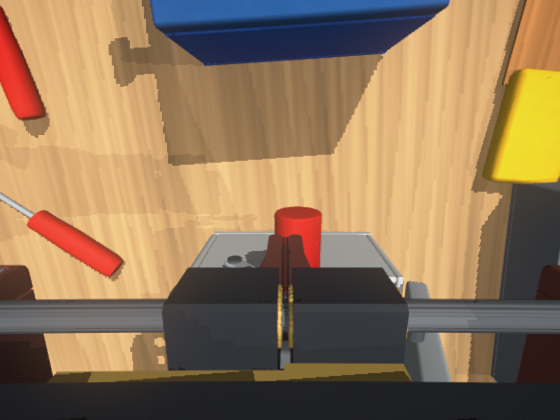

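Request:
arm_command(slide=[[0.03,0,0.08],[0.04,0,0.16],[0.06,0,0.22],[0.09,0,0.28],[0.11,0,0.32]], twist=[0,0,0,0,0])

```text
time_s: 14.1
tool_pos: [0.5668, -0.0625, 0.1847]
orientation: [[0.997, -0.072, 0.009], [-0.072, -0.997, -0.001], [0.009, 0.0, -1.0]]
force: [6.2, 0.5, 10.0]
opening: 0.0005
```

```bash
python3 own.py; python3 knob.py s10|head -1
```

```text
t 14.1 TCP own mm [ -1.  151.8 184.7] F [ 6.2  0.5 10. ] open 0.000521804765134989 Rown [[1.0, 0.005, 0.009], [0.005, -1.0, -0.0], [0.009, 0.0, -1.0]] q6 -5.583084963388332
side 180 [275.3 168.2] own@y143 [0.0066 0.143  0.1371] own@z.15 [0.0083 0.1511 0.15  ]
```

Request:
arm_command(slide=[[0.07,0,0.06],[0.13,0,0.12],[0.19,0,0.18],[0.24,0,0.25],[0.28,0,0.32],[0.31,0,0.38]], twist=[0,0,0,0,0,0])

```text
time_s: 14.95
tool_pos: [0.5795, -0.0633, 0.1618]
orientation: [[0.997, -0.072, -0.002], [-0.072, -0.997, 0.0], [-0.002, -0.0, -1.0]]
force: [1.9, -0.0, 2.6]
opening: 0.0003
```

```bash
python3 own.py; python3 knob.py s11|head -1
```

```text
t 14.95 TCP own mm [ 11.7 151.9 161.8] F [ 1.9 -0.   2.6] open 0.00025835413869267754 Rown [[1.0, 0.004, -0.002], [0.004, -1.0, 0.0], [-0.002, -0.0, -1.0]] q6 -5.431593112875882
side 174 [269.9 174.7] own@y143 [0.0201 0.143  0.1129] own@z.15 [0.0243 0.1657 0.15  ]
```

Request:
arm_command(slide=[[0.05,0,0.12],[0.08,0,0.25],[0.1,0,0.38],[0.11,0,0.48],[0.11,0,0.48]], twist=[0,0,0,0,0])

```text
time_s: 15.68
tool_pos: [0.5844, -0.0637, 0.1372]
orientation: [[0.997, -0.072, -0.003], [-0.072, -0.997, 0.0], [-0.003, -0.0, -1.0]]
force: [-0.1, -0.9, -0.1]
opening: 0.0007
```

```bash
python3 own.py; python3 knob.py s12|head -1
```

```text
t 15.675 TCP own mm [ 16.6 151.9 137.2] F [-0.1 -0.9 -0.1] open 0.0006810631508679725 Rown [[1.0, 0.004, -0.003], [0.004, -1.0, 0.0], [-0.003, -0.0, -1.0]] q6 -5.380977172119145
side 163 [268.2 181.1] own@y143 [0.0248 0.143  0.0851] own@z.15 [0.0317 0.1817 0.15  ]
```

View pics/s12_side.png

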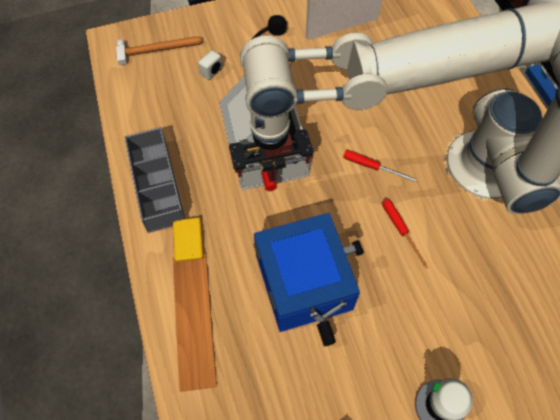

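Request:
arm_command(slide=[[0,-0.2,0],[0,-0.2,-0.5],[0,-0.2,-1.3],[0,-0.2,-2.1],[0,-0.2,-2.9],[0,-0.2,-3.6],[0,-0.2,-3.6],[0,-0.2,-3.6]], twist=[0,0,0,0,0,0,0,0])

```text
time_s: 16.77
tool_pos: [0.5859, -0.0534, 0.3174]
orientation: [[0.997, -0.072, -0.001], [-0.072, -0.997, 0.0], [-0.001, -0.0, -1.0]]
force: [-0.0, 0.1, -0.2]
opening: 0.0007
```

Request:
arm_command(slide=[[-0.8,-0.8,0],[-1.6,-1.6,0],[-2.4,-2.4,0],[-3.2,-3.2,0],[-3.2,-3.2,0],[-3.2,-3.2,0],[-3.2,-3.2,0],[-3.2,-3.2,0]], twist=[0,0,0,0,0,0,0,0])

```text
time_s: 17.77
tool_pos: [0.4385, 0.1166, 0.3179]
orientation: [[0.997, -0.074, -0.001], [-0.074, -0.997, -0.0], [-0.001, 0.0, -1.0]]
force: [1.0, 0.2, 0.2]
opening: 0.0004
```

Request:
arm_command(slide=[[0,0,0],[0,0,0],[0,0,0],[0,0,0],[0,0,0],[0,0,0],[0,0,0],[0,0,0]], twist=[0,0,0,0,0,0,0,0])

```text
time_s: 18.77
tool_pos: [0.438, 0.1174, 0.3186]
orientation: [[0.997, -0.072, -0.0], [-0.072, -0.997, -0.0], [-0.0, 0.0, -1.0]]
force: [0.6, -0.7, -0.3]
opening: 0.0003
```

```bash
python3 own.py; python3 knob.py s13|head -3; python3 fit.py
```

```text
t 18.775 TCP own mm [-143.2  321.2  318.6] F [ 0.6 -0.7 -0.3] open 0.00027383668793521396 Rown [[1.0, 0.004, -0.0], [0.004, -1.0, -0.0], [-0.0, 0.0, -1.0]] q6 14.84881159864066
side 220 [280.3 188.1] own@y143 [-0.0052  0.143   0.0402] own@z.15 [0.0088 0.206  0.15  ]
top 214 [322.4 208.9] own@y143 [-0.0063  0.143   0.0603] own@z.15 [-0.0133  0.1504  0.15  ]
top 363 [336.4 303. ] own@y143 [-0.1894  0.143   0.4566] own@z.15 [-0.2234  0.1052  0.15  ]
grey top 0.7 [340.5, 168.2, 427.2, 263.5]
grey side 0.95 [224.4, 90.9, 319.6, 169.5]
top mismatch 0.031573021264028354
side mismatch 0.039431277270924235
grey [ 0.55640897 -0.21353901 -0.07429046] -4.2565299069416636 0.07100429853495259
blue top 0.82 [175.1, 161.1, 265.5, 237.4]
blue side 0.58 [256.1, 216.5, 364.9, 313.5]
top mismatch 0.2022161267850923
side mismatch 0.05885560941828255
blue [ 0.58078137  0.16743595 -0.00702518] -0.4025129841596676 0.26107173620337487
top green [377 257  13   8  94] [382.86170213 260.72340426] [ 0.43423924 -0.20551255  0.12      ]
top green [ 81 268   7   8  32] [ 83.90625 271.3125 ] [0.41447261 0.49501124 0.12      ]
side green [309 110   8  13  76] [312.63157895 116.31578947] [ 0.43436798 -0.20288626  0.12      ]
side green [432 383   9   9  52] [436.13461538 386.96153846] [0.41757756 0.50200338 0.12      ]
```

View pics/s13_side.png

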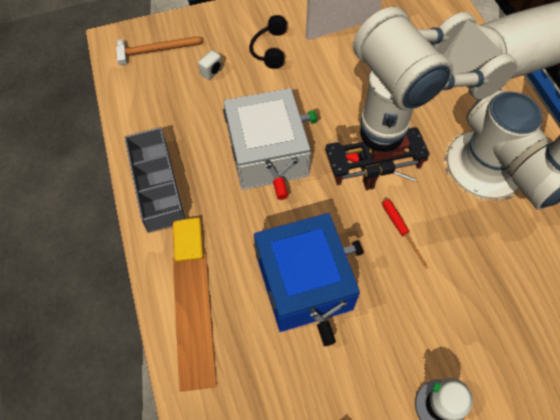

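View pics/fit_side.png

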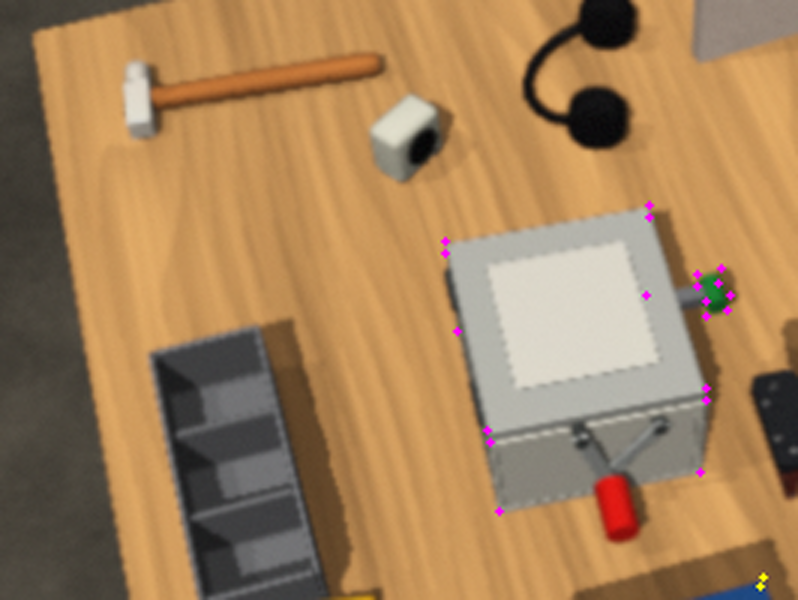

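The side picture shows the grey lid shut, with the grip at (312.6, 116.3), the same pixel as before the job. The knob is back at about 42 mm height, the blue case is unmoved, and the arm is clear.

```bash
python3 -c "
from rig import arm
print(arm.hand_in(), arm.state()['time_s'])"
```

```text
the job is handed in; nothing more can be done
the job is handed in; nothing more can be done
```

I checked the grey case's stay: it locked, held the lid on its own, then folded, and the lid closed fully. I handed the job in at about 19 s of the 58 s allowed; the hand-in reports no verdict.

- **Raising and locking:** I pinched the green grip and raised the lid to about 1.33 rad. That is slightly above the nominal 1.32 stop, because the stay had not passed straight at 1.31; contact forces stayed around 6 N. I then let go and the knob settled at own x = 0, height 152 mm. It stayed there with the gripper fully open and moved away, so the stay alone held the lid.
- **Folding:** I pressed the red knob from above with closed fingers. The highest force I read between moves was about 10 N up and 6 N sideways. I followed the knob down until it fell away by itself, then moved the arm clear.
- **Last checks:** The grey grip is back at its starting pixels in both the side and top views. The knob is at about 40 mm (42 expected). The blue case is shut and unmoved in the side view, and the tool force is about 0 N.
- **Disagreements:** The final top-view fit of the blue case matched worse (20% mismatch against 3% at the start), probably because the arm partly covered it. Its fitted pose still agreed with the start to within 0.5 mm. The top view's height estimates for the knob were 10–20 mm off, because that camera looks almost straight down; I used the side view for heights.

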